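# Put the blender's small parts away in their caddy

### The job

Put the blender's four small parts away in the grey caddy, each in the bin of its own colour: the red gasket ring, the black blade unit, the blue measuring cap and the yellow drive coupling, each set down (not dropped), right way up and flat on its bin's floor, wholly inside the lip. Leave the plain red jar lid and the plain black pan-lid knob lying where they are.

Things in the scene. Friction and masses are not known exactly. Their poses are not given: they have to be found in the camera images.
- gasket: blender's red silicone gasket: a ring, outside diameter 58 mm, hole 40 mm, 16 mm high, 30 to 55 g. Behaves as a rigid part; take it across its outside. Origin: centre of its underside; z is its axis, up. Stands on the counter right way up at the start, at any yaw
- blade_unit: blender's blade unit: black round collar 56 mm across and 18 mm high, with a hub and a four-armed steel blade cross above it (arms reach 20 mm from the axis, top 37 mm above the underside). Take it by the collar, 60 to 130 g. Origin: centre of its underside; z is its axis, up. Stands on the counter right way up at the start, at any yaw
- cap: blender's blue measuring cap: flange 56 mm across and 8 mm high, above it a plain round body about 39 mm across to 34 mm height; solid top. Take it by the body, 35 to 70 g. Origin: centre of its underside; z is its axis, up. Stands on the counter right way up at the start, at any yaw
- coupling: blender's yellow drive coupling: six-toothed wheel 56 mm across the teeth and 10 mm high, with a round stub 26 mm across from there to 30 mm height. Take it by the stub, 35 to 70 g. Origin: centre of its underside; z is its axis, up. Stands on the counter right way up at the start, at any yaw
- jar_lid: look-alike that does not belong to the blender: plain red lid of a preserving jar, solid disc without a hole, 58 mm across, 14 mm high. Origin: centre of its underside; z is its axis, up. Stands on the counter right way up at the start, at any yaw
- pan_knob: look-alike that does not belong to the blender: plain black round pan-lid knob without blades, foot 36 mm, widest 50 mm, 32 mm high. Origin: centre of its underside; z is its axis, up. Stands on the counter right way up at the start, at any yaw
- bin_red: square red bin, fixed in the caddy: outside 92 mm, inside 84 mm square, floor 2 mm thick, lip 4 mm above that floor. Origin: centre of its underside, 3 mm over the counter; x, y along its sides, z up. The four bins lie 2 by 2, centres 112 mm apart, in any arrangement, in a fixed flat grey caddy 236 mm square whose rim is 8 mm high. Bin sides are parallel to the caddy's
- bin_black: square black bin, fixed in the caddy: outside 92 mm, inside 84 mm square, floor 2 mm thick, lip 4 mm above that floor. Origin: centre of its underside, 3 mm over the counter; x, y along its sides, z up. The four bins lie 2 by 2, centres 112 mm apart, in any arrangement, in a fixed flat grey caddy 236 mm square whose rim is 8 mm high. Bin sides are parallel to the caddy's
- bin_blue: square blue bin, fixed in the caddy: outside 92 mm, inside 84 mm square, floor 2 mm thick, lip 4 mm above that floor. Origin: centre of its underside, 3 mm over the counter; x, y along its sides, z up. The four bins lie 2 by 2, centres 112 mm apart, in any arrangement, in a fixed flat grey caddy 236 mm square whose rim is 8 mm high. Bin sides are parallel to the caddy's
- bin_yellow: square yellow bin, fixed in the caddy: outside 92 mm, inside 84 mm square, floor 2 mm thick, lip 4 mm above that floor. Origin: centre of its underside, 3 mm over the counter; x, y along its sides, z up. The four bins lie 2 by 2, centres 112 mm apart, in any arrangement, in a fixed flat grey caddy 236 mm square whose rim is 8 mm high. Bin sides are parallel to the caddy's
Mind the look-alikes: they are no part of the job. Several things look just like the coupling: the one meant starts nearest to the robot's base. Several things look just like the cap: the one meant starts farthest to the robot's left.

How it is judged (in metres and radians):
At the end, for the whole second after the job is handed in: Each part is at rest, flat (tilt under 0.06 rad, underside within 2.5 mm of the floor) in the bin of its colour, its centre within 14.5 mm (gasket) or 15.5 mm (others) of the bin's centre along each side; jar lid and knob are at rest within 25 mm of where they began (x of gasket in the frame of bin_red between -0.0145 and 0.0145 m and y of gasket in the frame of bin_red between -0.0145 and 0.0145 m and z of gasket in the frame of bin_red between 0 and 0.0045 m and angle between each of gasket, blade_unit, cap, coupling's own z axis and vertical below 0.06 rad and linear speed of each of gasket, blade_unit, cap, coupling, jar_lid, pan_knob below 0.02 m/s and x of blade_unit in the frame of bin_black between -0.0155 and 0.0155 m and y of blade_unit in the frame of bin_black between -0.0155 and 0.0155 m and z of blade_unit in the frame of bin_black between 0 and 0.0045 m and x of cap in the frame of bin_blue between -0.0155 and 0.0155 m and y of cap in the frame of bin_blue between -0.0155 and 0.0155 m and z of cap in the frame of bin_blue between 0 and 0.0045 m and x of coupling in the frame of bin_yellow between -0.0155 and 0.0155 m and y of coupling in the frame of bin_yellow between -0.0155 and 0.0155 m and z of coupling in the frame of bin_yellow between 0 and 0.0045 m and distance of each of jar_lid, pan_knob from where it was at the start of the episode below 0.025 m); the robot touches nothing.
It fails at once if the red jar lid or the black pan-lid knob is moved by more than 25 mm (distance of any of jar_lid, pan_knob from where it was at the start of the episode above 0.025 m).
It fails at once if a blender part is dropped or thrown (moves faster than 0.7 m/s while the fingers do not hold it) ((linear speed of gasket above 0.7 m/s and contact force between the fingers and gasket below 0.05 N) or (linear speed of blade_unit above 0.7 m/s and contact force between the fingers and blade_unit below 0.05 N) or (linear speed of cap above 0.7 m/s and contact force between the fingers and cap below 0.05 N) or (linear speed of coupling above 0.7 m/s and contact force between the fingers and coupling below 0.05 N)).
It also fails if it takes over 83 s, if anything falls off the work surface, if the arm or the gripper's body presses on something with over 40 N, if the wrist force passes 120 N, or if a joint passes its speed limit or range.

### The arm

A 6-joint arm with a two-finger parallel gripper is mounted at the origin on the work surface. World frame = base frame: x ahead of the robot, y to its left, z up, the work surface at z = 0. Lengths are in m, angles in degrees, forces in N, time in s.
With the tool pointing down it reaches from about 0.4 to 0.825 m from the base axis. Payload 7 kg.
Tool frame: the origin (TCP) lies on the centre line of the jaws, within the pads' length; the fingertips stand 19 mm ahead of it and the grasp point (between the pads) is the TCP (r.tip_extent is the distance from the TCP to the fingertips, in m); z points along the fingers, y is the line along which they close (so a half turn about z gives the same grasp; the last joint's range is limited). The gripper opens to 88 mm and grips with 3 to 60 N. Pads are 19 mm wide; open, the fingers measure 130 mm over their backs; the gripper's body (78 mm by 193 mm) begins 47 mm behind the grasp point.
Start: joints at [-53.337, 20.546, 0.682, 0, -70.136, -16.507], TCP at [0.233, -0.634, 0.246] pointing down, gripper open.
Joint ranges: [-176.03, 176.03], [-82.01, 121.73], [-58.28, 71.71], [-173.87, 95.51], [-174.79, -0.11], [-173.66, 173.66]. Speed limits (degrees/s): [136.94, 136.94, 172.46, 180, 180, 180].

### API

Orientations are given as [roll, pitch, yaw] about the fixed x, y, z axes, in that order (R = Rz(yaw) Ry(pitch) Rx(roll)).
In Python, from plant import r gives the robot as it stands. The module is installed in compiled form; this text tells all that it offers.
- The arm moves only by the tool jog_arm, never from a script. Its argument "deltas" is a list that holds one entry, the list of rows, each a list of 5 numbers: the opening, from -1 (shut) to 1 (fully open), then the shift along the world's x, y, z in cm, then the turn about the world's z in rad. In form: [[[claw, dx, dy, dz, turn], ...]]. A call has 1 to 8 rows; each row shifts and turns the commanded pose from where the row before left it; what a row does not reach is not made up. A row lasts 1/8 s, in which the tool goes at most 62.5 mm and 10.7 degrees, less where a joint would pass 70% of its speed; a pose out of reach is approached as far as the arm can. A call with a gripper value outside its range is refused whole. The fingers move at their own pace and stop on an object; "force" is the grip in N (left out, the last holds). Time passes only in rows, so rows that do not move let the fingers close. It gives the time, the measured TCP pose, the force, the opening and the grip force at its end, in the units of the state.
- r.get_state(): the state, without advancing time (a new reading comes with each control period).
- r.capture(name): name is "scene" or "side" or "wrist"; returns the picture (420x560x3 uint8, blue, green, red); there is no depth.
- r.camera_info(name): a dict with "fx", "fy", "cx", "cy" (pixels), "k1" (the pictures are not rectified: a ray, as slopes to the right and down, at radius r is drawn at 1 + k1 r^2 times it, then the intrinsics apply), "view" (4x4, takes a point from world to camera coordinates). Camera axes: x right, y up, looking along -z (the intrinsics and any distortion apply to the point x, -y, -z); pixel columns grow to the right and rows downward; lengths in m; the calibration is good to about 2 mm. A picture is of the moment at which its call begins: read the wrist's pose just before it. camera_info takes no time and is no camera call; for the wrist camera it gives the pose at the moment of the call.
- r.close_job(): hands the job in; it is judged then, once.
The state is a dict: "time_s": time; "joints": joint angles; "qd": joint speeds; "joint_torque": joint torques, N m; "tcp_pos": TCP position; "eef_rot": TCP orientation; "contact_force": force on the tool from outside, world axes, zero at the start; "moment": the same for the moment, N m; "gripper_width": finger opening in m; "gripper_force": force on a finger pad.
Only numpy, scipy, OpenCV 4.12 (cv2) and the standard library are available. Lean on these libraries where they do the work, as an engineer would, in place of code of your own. Each camera call takes 0.05 s, during which the arm holds its last target. There are 200 camera calls.

## Working session

There is one attempt and no reset: what is moved stays moved. The work goes in short steps, Python scripts to look and compute and a tool call to move; the robot and the scene stay as the last step left them, time stands still between calls to the robot, and variables do not carry over. Pictures are saved under pics/ and viewed, at most 14 in all, crops included, and the job is handed in when it is done.

Besides the shell and the picture viewer there is one more tool, called after "Request:" as a command line: name --argument value ..., lists and objects as JSON in quotes. jog_arm: Moves the arm, as the interface text tells. Its arguments: {"type":"object","properties":{"deltas":{"type":"array"},"force":{"type":"number"}},"required":["deltas"]}

```bash
mkdir -p pics
python3 - <<'E'
from plant import r
import cv2,numpy as np
s=r.get_state();print(s['time_s'],s['tcp_pos'],s['eef_rot'],s['gripper_width'])
for n in('scene','side'):
    cv2.imwrite(f'pics/{n}0.png',r.capture(n))
    i=r.camera_info(n);V=np.array(i['view']);print(n,{k:i[k] for k in i if k!='view'},(-V[:3,:3].T@V[:3,3]).round(3),(-V[2,:3]).round(2))
E
```

```text
0.0 [ 0.23241028 -0.63324656  0.24464252] [ 1.79906453e+02 -1.01028719e-02 -1.59849674e+02] 0.08770789617454014
scene {'fx': 539.7429030294032, 'fy': 539.7429030294032, 'cx': 279.7009560082313, 'cy': 213.0761057271288, 'k1': -0.1784598032913352} [0.967 0.472 0.839] [-0.43 -0.49 -0.76]
side {'fx': 386.2905858484053, 'fy': 386.2905858484053, 'cx': 282.25953110310115, 'cy': 211.28107842916938, 'k1': -0.025572571212227568} [ 0.41  -0.633  0.454] [ 0.13  0.83 -0.54]
```

View pics/scene0.png

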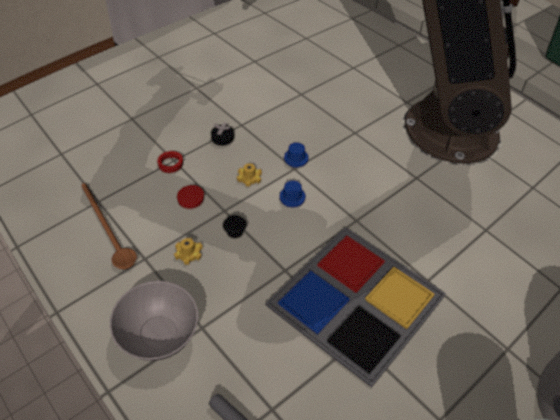

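View pics/side0.png

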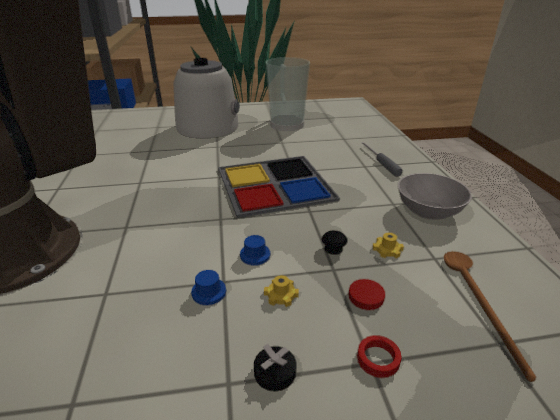

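The scene view shows the gasket at (170,161), blade unit (222,134), caps (295,155) and (292,194), couplings (249,174) and (188,250), jar lid (190,197), knob (235,226), and the caddy around (355,303). The side view shows the same: gasket (379,355), blade unit (275,367), caps (208,287) and (255,249), couplings (281,290) and (388,246), lid (366,294), knob (334,241).

```bash
cat > h.py <<'E'
import numpy as np,cv2
def ray(i,u,v):
    K=np.array([[i['fx'],0,i['cx']],[0,i['fy'],i['cy']],[0,0,1.]])
    p=cv2.undistortPoints(np.array([[[u,v]]],float),K,np.array([i['k1'],0,0,0,0.]))[0,0]
    V=np.array(i['view']);R=V[:3,:3]
    d=R.T@np.array([p[0],-p[1],-1.]);return -R.T@V[:3,3],d/np.linalg.norm(d)
def plane(i,u,v,z):
    c,d=ray(i,u,v);return c+d*(z-c[2])/d[2]
def tri(i1,p1,i2,p2):
    c1,d1=ray(i1,*p1);c2,d2=ray(i2,*p2)
    t=np.linalg.lstsq(np.c_[d1,-d2],c2-c1,rcond=None)[0]
    a,b=c1+t[0]*d1,c2+t[1]*d2;return (a+b)/2,np.linalg.norm(a-b)
HSV={'red':[((0,120,50),(8,255,255)),((172,120,50),(180,255,255))],'blue':[((105,120,40),(128,255,255))],
'yellow':[((18,110,80),(32,255,255))],'black':[((0,0,0),(180,255,40))]}
def blobs(im,col,amin=120):
    h=cv2.cvtColor(im,cv2.COLOR_BGR2HSV);m=sum(cv2.inRange(h,a,b) for a,b in HSV[col])
    m=cv2.morphologyEx(m,cv2.MORPH_CLOSE,np.ones((3,3),np.uint8))
    cs=[c for c in cv2.findContours(m,cv2.RETR_EXTERNAL,cv2.CHAIN_APPROX_NONE)[0] if cv2.contourArea(c)>amin]
    out=[]
    for c in cs:
        M=cv2.moments(c);out.append((M['m10']/M['m00'],M['m01']/M['m00'],M['m00'],c))
    return out
E
python3 - <<'E'
from h import *
from plant import r
A={};I={}
for n in('scene','side'):
    I[n]=r.camera_info(n);A[n]=cv2.imread(f'pics/{n}0.png')
for col in HSV:
    B={n:[b for b in blobs(A[n],col,60)] for n in A}
    for b in B['scene']:
        best=[(tri(I['scene'],b[:2],I['side'],q[:2]),q) for q in B['side']]
        best=[(t,q) for t,q in best if t[1]<.02 and -.01<t[0][2]<.05]
        for t,q in best: print(col,np.round(b[:3]),np.round(q[:3]),t[0].round(3),round(t[1],4))
E
```

```text
red [ 351.  263. 1972.] [258. 197. 896.] [0.475 0.12  0.005] 0.0007
red [190. 196. 466.] [366. 294. 850.] [ 0.614 -0.213  0.007] 0.0021
red [170. 161. 406.] [ 379.  356. 1409.] [ 0.591 -0.328  0.008] 0.002
blue [ 313.  301. 2266.] [304. 190. 809.] [0.586 0.136 0.005] 0.0012
blue [292. 194. 437.] [254. 250. 626.] [ 0.448 -0.079  0.011] 0.0003
blue [296. 155. 378.] [208. 288. 854.] [ 0.364 -0.163  0.011] 0.0004
yellow [ 399.  297. 2216.] [247. 175. 680.] [0.459 0.231 0.006] 0.0002
yellow [188. 250. 478.] [388. 246. 493.] [ 0.696 -0.099  0.008] 0.0016
yellow [249. 174. 356.] [281. 291. 675.] [ 0.48  -0.185  0.007] 0.0007
black [ 363.  339. 2500.] [289. 169. 625.] [0.57  0.248 0.005] 0.0
black [234. 226. 346.] [334. 242. 410.] [ 0.595 -0.085  0.018] 0.0012
black [222. 137. 238.] [ 274.  372. 1063.] [ 0.449 -0.325  0.001] 0.002
```

Both views agree (ray gaps are at most 2.1 mm, heights plausible and bin spacing 0.112 m). The cap meant is at (0.448,-0.079), having the larger y, and the coupling meant is at (0.480,-0.185), being nearest. I'll move over the parts and check with the wrist camera.

Request:
jog_arm --deltas '[[[1,3.6,4.6,0,-0.044],[1,3.6,4.6,0,-0.044],[1,3.6,4.6,0,-0.044],[1,3.6,4.6,0,-0.044],[1,3.6,4.6,0,-0.044],[1,3.6,4.6,0,-0.044],[1,3.6,4.6,0,-0.044],[1,3.6,4.6,0,-0.044]]]' --force 15

```text
time_s: 1.1
tcp_pos: [0.5213, -0.2639, 0.2454]
eef_rot: [180.0, -0.0, 179.9]
contact_force: [0.7, -1.0, -0.3]
gripper_width: 0.0876
gripper_force: 0.0
```

Request:
jog_arm --deltas '[[[1,0,0,0,0],[1,0,0,0,0]]]'

```text
time_s: 1.35
tcp_pos: [0.5204, -0.2653, 0.2451]
eef_rot: [180.0, -0.1, -179.9]
contact_force: [0.5, -0.7, -0.4]
gripper_width: 0.0877
gripper_force: 0.0
```

Run:
```python
from h import *
from plant import r
s=r.get_state();i=r.camera_info('wrist');im=r.capture('wrist');cv2.imwrite('pics/w0.png',im)
np.save('w0.npy',i,allow_pickle=True)
V=np.array(i['view']);print(s['time_s'],s['tcp_pos'],s['eef_rot'],(-V[:3,:3].T@V[:3,3]).round(3),(-V[2,:3]).round(2))
for c in HSV:
    for b in blobs(im,c,600): print(c,np.round(b[:3]),plane(i,b[0],b[1],.008).round(3))
```

```text
1.35 [ 0.52039992 -0.26532442  0.2451367 ] [ 1.79988493e+02 -5.46514938e-02 -1.79938738e+02] [ 0.454 -0.266  0.384] [ 0.25 -0.   -0.97]
red [327. 255. 876.] [ 0.602 -0.214  0.008]
red [ 232.  245. 1629.] [ 0.59  -0.329  0.008]
blue [ 453.  123. 1974.] [ 0.447 -0.08   0.008]
blue [ 382.   39. 2275.] [ 0.364 -0.164  0.008]
yellow [ 356.  152. 1511.] [ 0.479 -0.186  0.008]
black [ 496.  409. 2660.] [0.833 0.031 0.008]
black [ 513.  280. 6858.] [0.636 0.02  0.008]
black [  204.   328. 27960.] [ 0.704 -0.369  0.008]
```

View pics/w0.png

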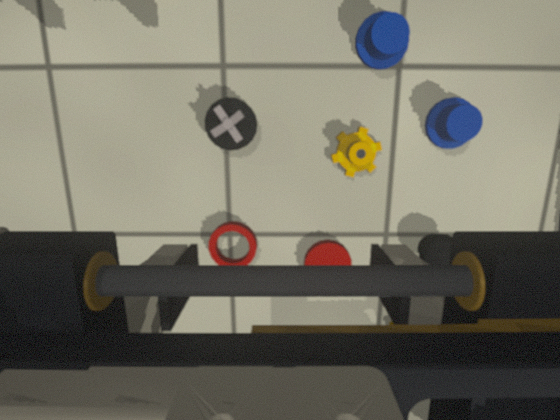

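The wrist view shows the blade unit at (231,124), the gasket at (232,245), the meant coupling at (357,152) and the meant cap at (453,123). Its plane casts match the triangulation to within 2 mm. The lid is half hidden by the gripper. Now I'll grasp the gasket.

Request:
jog_arm --deltas '[[[1,3.45,-3.1,0,0],[1,3.45,-3.1,-2,0],[1,0,0,-5,0],[1,0,0,-5,0],[1,0,0,-5,0],[1,0,0,-3,0],[1,0,0,-2,0],[1,0,0,0,0]]]' --force 12

```text
time_s: 2.4
tcp_pos: [0.5874, -0.3286, 0.0237]
eef_rot: [179.9, -0.2, 179.9]
contact_force: [0.6, 0.0, 1.1]
gripper_width: 0.0872
gripper_force: 0.0
```

Request:
jog_arm --deltas '[[[0.2,0,0,0,0],[0.2,0,0,0,0],[0.2,0,0,0,0],[0.2,0,0,0,0]]]'

```text
time_s: 2.9
tcp_pos: [0.5899, -0.3277, 0.0263]
eef_rot: [-180.0, 0.1, -180.0]
contact_force: [-0.8, 1.0, 2.8]
gripper_width: 0.057
gripper_force: 12.0
```

Run:
```python
from h import *
i=np.load('w0.npy',allow_pickle=True).item()
for z in(.009,.018): print(plane(i,231,124,z).round(4))
print('coupling stub top',plane(i,361,154,.03).round(4),'cap top',plane(i,463,121,.034).round(4))
```

```text
[ 0.4494 -0.3247  0.009 ]
[ 0.4495 -0.3233  0.018 ]
coupling stub top [ 0.4801 -0.1851  0.03  ] cap top [ 0.4459 -0.083   0.034 ]
```

Gasket held (57 mm, 12 N). Next I lift it and carry it to the red bin.

Request:
jog_arm --deltas '[[[0,0,0,2,0],[0,0,0,4,0],[0,-1.5,4.8,2,0],[0,-2,8,0,0],[0,-2,6,0,0],[0,-2,6,0,0],[0,-2,6,0,0],[0,-1,6,0,0]]]'

```text
time_s: 3.9
tcp_pos: [0.4891, 0.0206, 0.106]
eef_rot: [180.0, 0.0, 180.0]
contact_force: [2.1, 0.7, -0.5]
gripper_width: 0.0567
gripper_force: 12.0
```

Request:
jog_arm --deltas '[[[0,-0.5,6,0,0],[0,-0.5,3,0,0],[0,0,0,0,0]]]'

```text
time_s: 4.28
tcp_pos: [0.48, 0.111, 0.1059]
eef_rot: [180.0, 0.0, -179.8]
contact_force: [0.5, -0.1, -1.3]
gripper_width: 0.0569
gripper_force: 12.0
```

Request:
jog_arm --deltas '[[[0,-0.5,0.9,-1,0],[0,0,0,-3,0],[0,0,0,-2,0],[0,0,0,-1,0],[0,0,0,-0.3,0],[0,0,0,0,0]]]'

```text
time_s: 5.03
tcp_pos: [0.4753, 0.1178, 0.0328]
eef_rot: [180.0, 0.0, 180.0]
contact_force: [-0.0, -0.4, -0.9]
gripper_width: 0.0569
gripper_force: 12.0
```

Request:
jog_arm --deltas '[[[0,0,0,-0.1,0],[0,0,0,0,0],[0,0,0,0,0]]]'

```text
time_s: 5.4
tcp_pos: [0.4753, 0.118, 0.0319]
eef_rot: [180.0, 0.0, 180.0]
contact_force: [-0.1, -0.7, -0.7]
gripper_width: 0.057
gripper_force: 12.0
```

Request:
jog_arm --deltas '[[[0,0,0.1,-0.1,0],[0,0,0,0,0],[0,0,0,0,0]]]'

```text
time_s: 5.78
tcp_pos: [0.4752, 0.1186, 0.0312]
eef_rot: [-180.0, 0.0, -180.0]
contact_force: [-1.0, -3.4, 6.9]
gripper_width: 0.0572
gripper_force: 12.0
```

Contact is felt at the expected height (7 N). I'll release and lift.

Request:
jog_arm --deltas '[[[0.7,0,0,0,0],[0.7,0,0,0,0],[0.7,0,0,0,0],[0.8,0,0,2,0],[0.8,0,0,6,0],[1,-0.3,-5,2,0],[1,-0.3,-6,0,0],[1,-0.3,-6,0,0]]]'

```text
time_s: 6.78
tcp_pos: [0.4661, -0.0523, 0.1312]
eef_rot: [180.0, 0.1, -179.9]
contact_force: [1.0, 0.5, -0.2]
gripper_width: 0.0875
gripper_force: 0.0
```

Request:
jog_arm --deltas '[[[1,-0.3,-6,0,0],[1,-0.3,-6,0,0],[1,-0.3,-6,0,0],[1,-0.3,-6,0,0],[1,-0.3,-3,0,0],[1,0,0,0,0]]]'

```text
time_s: 7.52
tcp_pos: [0.4504, -0.323, 0.1299]
eef_rot: [180.0, -0.1, 179.8]
contact_force: [0.0, 0.5, 1.0]
gripper_width: 0.0877
gripper_force: 0.0
```

Run:
```python
from h import *
from plant import r
im=r.capture('scene');cv2.imwrite('pics/s1.png',cv2.resize(im[110:400,130:470],None,fx=2,fy=2));print(r.get_state()['tcp_pos'])
```

```text
[ 0.45056351 -0.32186659  0.1300094 ]
```

View pics/s1.png

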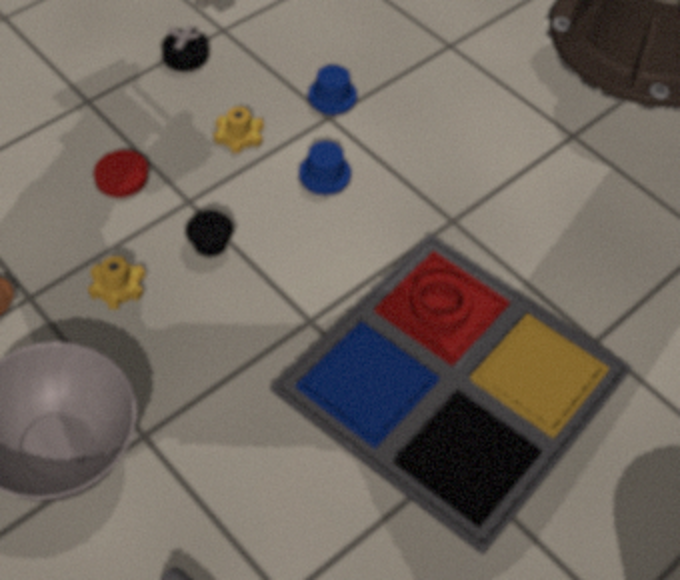

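The crop shows the gasket inside the red bin at about (440,295), near its centre at (442,306). The blade unit (185,48) is next.

Request:
jog_arm --deltas '[[[1,-0.1,-0.2,-3,0],[1,0,0,-4,0],[1,0,0,-2.4,0],[1,0,0,-1,0],[1,0,0,0,0],[0.2,0,0,0,0],[0.2,0,0,0,0],[0.2,0,0,0,0]]]' --force 20

```text
time_s: 8.57
tcp_pos: [0.4505, -0.3233, 0.0272]
eef_rot: [-180.0, 0.1, 180.0]
contact_force: [0.5, 0.2, -0.1]
gripper_width: 0.0629
gripper_force: 0.0
```

Request:
jog_arm --deltas '[[[0,0,0,0,0],[0,0,0,0,0]]]'

```text
time_s: 8.82
tcp_pos: [0.4503, -0.3232, 0.0269]
eef_rot: [-180.0, 0.0, 180.0]
contact_force: [-0.6, 1.5, 5.2]
gripper_width: 0.0546
gripper_force: 20.0
```

Run:
```python
from h import *
from plant import r
i=r.camera_info('scene')
print(plane(i,130+440/2,110+295/2,.017).round(4),'bin',plane(i,130+442/2,110+306/2,.007).round(4))
```

```text
[0.4731 0.1151 0.017 ] bin [0.4747 0.121  0.007 ]
```

Blade unit held (54.6 mm, 20 N). I'll carry it to the black bin.

Request:
jog_arm --deltas '[[[0,0,0,2,0],[0,0,0,4,0],[0,1,4.1,2,0],[0,1.2,6,0,0],[0,1.2,6,0,0],[0,1.2,6,0,0],[0,1.2,6,0,0],[0,1.2,6,0,0]]]'

```text
time_s: 9.82
tcp_pos: [0.5201, 0.0199, 0.1066]
eef_rot: [180.0, 0.0, 180.0]
contact_force: [1.3, -0.8, -1.1]
gripper_width: 0.0548
gripper_force: 20.0
```

Request:
jog_arm --deltas '[[[0,1.2,6,0,0],[0,1.2,6,0,0],[0,1.2,5,0,0],[0,1.2,4,0,0],[0,0.4,2,0,0],[0,0,0,0,0],[0,0,0,0,0]]]'

```text
time_s: 10.7
tcp_pos: [0.5715, 0.2468, 0.1062]
eef_rot: [-180.0, -0.1, 180.0]
contact_force: [-0.7, -0.4, -0.6]
gripper_width: 0.0546
gripper_force: 20.0
```

Request:
jog_arm --deltas '[[[0,-0.1,0.1,-3,0],[0,0,0,-3,0],[0,0,0,-0.8,0],[0,0,0,-0.4,0],[0,0,0,-0.2,0],[0,0,0,0,0],[0,0,0,0,0]]]'

```text
time_s: 11.58
tcp_pos: [0.5714, 0.2492, 0.0332]
eef_rot: [180.0, 0.0, 180.0]
contact_force: [0.7, 0.4, -0.7]
gripper_width: 0.0545
gripper_force: 20.0
```

Request:
jog_arm --deltas '[[[0,0,0,-0.1,0],[0,0,0,0,0]]]'

```text
time_s: 11.82
tcp_pos: [0.5713, 0.2491, 0.032]
eef_rot: [180.0, 0.0, -180.0]
contact_force: [-1.1, 0.2, 2.0]
gripper_width: 0.055
gripper_force: 20.0
```

Request:
jog_arm --deltas '[[[0,0,0,-0.05,0],[0.7,0,0,0,0],[0.7,0,0,0,0],[0.7,0,0,0,0],[0.7,0,0,2,0],[0.7,0,0,5,0],[0.5,-0.7,-3,2,0],[0.4,-1.2,-6,0,0]]]'

```text
time_s: 12.82
tcp_pos: [0.5535, 0.16, 0.123]
eef_rot: [179.9, 0.2, -179.9]
contact_force: [1.7, -0.5, -0.4]
gripper_width: 0.063
gripper_force: 0.0
```

Request:
jog_arm --deltas '[[[0.4,-1.2,-6,0,0],[0.4,-1.2,-6,0,0],[0.4,-1.2,-6,0,0],[0.4,-1.2,-6,0,0],[0.4,-1.2,-6,0,0],[0.4,-1.2,-4.4,0,0],[0.4,0,0,0,0],[0.4,0,0,0,0]]]'

```text
time_s: 13.82
tcp_pos: [0.4801, -0.1853, 0.121]
eef_rot: [180.0, 0.0, 179.9]
contact_force: [0.8, 0.0, 0.0]
gripper_width: 0.061
gripper_force: 0.0
```

Request:
jog_arm --deltas '[[[0.4,0,0,-3,0],[0.4,0,0,-3,0],[0.4,0,0,-2,0],[0.4,0,0,-0.8,0],[0.4,0,0,0,0],[-0.6,0,0,0,0],[-0.6,0,0,0,0],[-0.6,0,0,0,0]]]' --force 15

```text
time_s: 14.82
tcp_pos: [0.4804, -0.1852, 0.0336]
eef_rot: [-180.0, 0.1, 180.0]
contact_force: [-0.7, -0.1, -0.4]
gripper_width: 0.0367
gripper_force: 0.0
```

Request:
jog_arm --deltas '[[[-0.6,0,0,0,0],[-0.6,0,0,0,0]]]'

```text
time_s: 15.08
tcp_pos: [0.4802, -0.1852, 0.0333]
eef_rot: [-180.0, 0.0, 180.0]
contact_force: [-0.8, 0.6, 3.0]
gripper_width: 0.0255
gripper_force: 15.0
```

Run:
```python
from h import *
from plant import r
im=r.capture('scene');cv2.imwrite('pics/s2.png',cv2.resize(im[110:400,130:470],None,fx=2,fy=2))
```

```text
(no output)
```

View pics/s2.png

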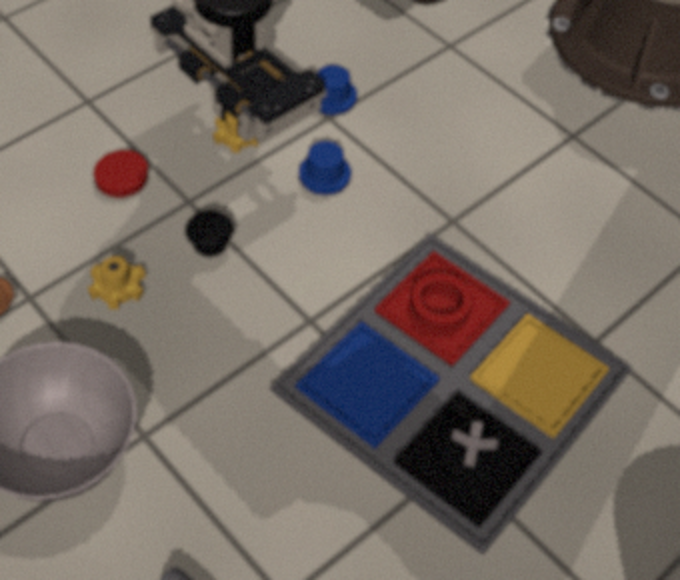

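The blade cross is at (474,444), upright in the black bin, and the gasket is flat in the red one. The coupling is held (25.5 mm, 15 N), so I'll carry it to the yellow bin.

Request:
jog_arm --deltas '[[[-0.7,0,0,2,0],[-0.7,0,0,4,0],[-0.7,-0.3,5.6,2,0],[-0.7,-0.3,6,0,0],[-0.7,-0.3,6,0,0],[-0.7,-0.3,6,0,0],[-0.7,-0.3,6,0,0],[-0.7,-0.3,6,0,0]]]'

```text
time_s: 16.12
tcp_pos: [0.4616, 0.1729, 0.1132]
eef_rot: [180.0, 0.0, -180.0]
contact_force: [1.1, 1.5, -1.0]
gripper_width: 0.0256
gripper_force: 15.0
```

Request:
jog_arm --deltas '[[[-0.7,-0.3,4,0,0],[-0.7,0,2,0,0],[-0.7,0,0,-3,0],[-0.7,0,0,-3,0],[-0.7,0,0,-1,0],[-0.7,0,0,-0.4,0],[-0.7,0,0,0,0],[-0.7,0,0,0,0]]]'

```text
time_s: 17.12
tcp_pos: [0.4596, 0.2312, 0.04]
eef_rot: [179.9, 0.1, 180.0]
contact_force: [0.7, -0.8, -0.8]
gripper_width: 0.0257
gripper_force: 15.0
```

Request:
jog_arm --deltas '[[[-0.7,0,0,-0.15,0],[-0.7,0,0,0,0],[-0.7,0,0,0,0]]]'

```text
time_s: 17.5
tcp_pos: [0.4595, 0.2312, 0.0383]
eef_rot: [180.0, 0.1, -180.0]
contact_force: [-0.9, -0.2, 5.6]
gripper_width: 0.0256
gripper_force: 15.0
```

Request:
jog_arm --deltas '[[[0.3,0,0,0,0],[0.3,0,0,0,0],[0.3,0,0,0,0],[0.3,0,0,3,0],[0.3,0,0,5,0],[0.4,-0.2,-5,1,0],[0.4,-0.2,-6,0,0],[0.4,-0.2,-6,0,0]]]'

```text
time_s: 18.5
tcp_pos: [0.4528, 0.0595, 0.1279]
eef_rot: [180.0, 0.0, -179.9]
contact_force: [1.4, -0.4, -0.4]
gripper_width: 0.061
gripper_force: 0.0
```

Request:
jog_arm --deltas '[[[0.4,-0.2,-6,0,0],[0.4,-0.2,-5,0,0],[0.4,-0.25,-3.2,0,0],[0.4,0,0,-3,0],[0.4,0,0,-3,0],[0.4,0,0,0,0],[0.4,0,0,0,0]]]'

```text
time_s: 19.38
tcp_pos: [0.4471, -0.081, 0.0683]
eef_rot: [-180.0, 0.0, -180.0]
contact_force: [0.4, 0.2, 0.4]
gripper_width: 0.0612
gripper_force: 0.0
```

Request:
jog_arm --deltas '[[[0.4,0,0,-2,0],[0.4,0,0,-1.6,0],[0.4,0,0,0,0],[-0.3,0,0,0,0],[-0.3,0,0,0,0],[-0.3,0,0,0,0],[-0.3,0,0,0,0]]]'

```text
time_s: 20.25
tcp_pos: [0.4471, -0.081, 0.0322]
eef_rot: [180.0, 0.1, -180.0]
contact_force: [-1.3, 2.4, 7.4]
gripper_width: 0.0385
gripper_force: 15.1
```

Cap held (38.5 mm). I'll carry it to the blue bin.

Request:
jog_arm --deltas '[[[-0.4,0,0,2,0],[-0.4,0,0,4,0],[-0.4,2.4,3.7,2,0],[-0.4,3,4.5,0,0],[-0.4,3,4.5,0,0],[-0.4,3,4.5,0,0],[-0.4,2.5,4.5,0,0],[-0.4,0,0,0,0]]]'

```text
time_s: 21.25
tcp_pos: [0.5871, 0.1387, 0.111]
eef_rot: [-180.0, 0.0, -179.9]
contact_force: [0.1, -0.5, -0.6]
gripper_width: 0.0383
gripper_force: 15.0
```

Request:
jog_arm --deltas '[[[-0.4,0,0,-3,0],[-0.4,0,0,-3,0],[-0.4,0,0,-1,0],[-0.4,0,0,-0.4,0],[-0.4,0,0,0,0],[-0.4,0,0,0,0]]]'

```text
time_s: 22.0
tcp_pos: [0.5862, 0.1361, 0.0386]
eef_rot: [180.0, 0.1, 180.0]
contact_force: [-1.1, 0.6, -0.2]
gripper_width: 0.0387
gripper_force: 15.0
```

Request:
jog_arm --deltas '[[[-0.4,0,0,-0.15,0],[-0.4,0,0,0,0],[-0.4,0,0,0,0]]]'

```text
time_s: 22.38
tcp_pos: [0.5862, 0.1361, 0.0373]
eef_rot: [180.0, 0.1, -180.0]
contact_force: [-2.2, -0.1, 6.3]
gripper_width: 0.0384
gripper_force: 15.1
```

Contact felt (6 N). I'll release, lift clear and view the result from behind the caddy with the wrist camera.

Request:
jog_arm --deltas '[[[0.3,0,0,0,0],[0.3,0,0,0,0],[0.3,0,0,0,0],[0.3,0,0,3,0],[0.3,0,0,6,0],[0.3,0.5,1,6,0],[0.3,1,1,5,0],[0.3,1,2,4,0]]]'

```text
time_s: 23.38
tcp_pos: [0.611, 0.1758, 0.2789]
eef_rot: [179.9, 0.1, 180.0]
contact_force: [0.5, 0.7, -0.9]
gripper_width: 0.0573
gripper_force: 0.0
```

Request:
jog_arm --deltas '[[[0.3,1,1,0,0],[0.3,0,0,0,0],[0.3,0,0,0,0]]]'

```text
time_s: 23.75
tcp_pos: [0.6199, 0.1854, 0.2746]
eef_rot: [-179.9, -0.1, 180.0]
contact_force: [-0.3, 1.0, 0.7]
gripper_width: 0.0571
gripper_force: 0.0
```

Run:
```python
from h import *
from plant import r
print(r.get_state()['tcp_pos'])
i=r.camera_info('wrist');im=r.capture('wrist');cv2.imwrite('pics/w1.png',im);np.save('w1.npy',i,allow_pickle=True)
sc=r.capture('side');cv2.imwrite('pics/d1.png',cv2.resize(sc[130:310,190:420],None,fx=3,fy=3))
```

```text
[0.61989898 0.18536122 0.27455524]
```

View pics/w1.png

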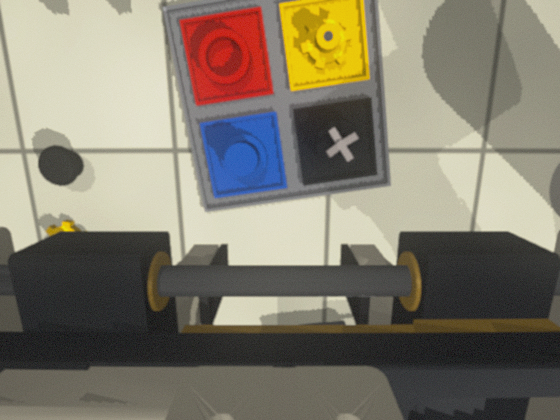

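View pics/d1.png

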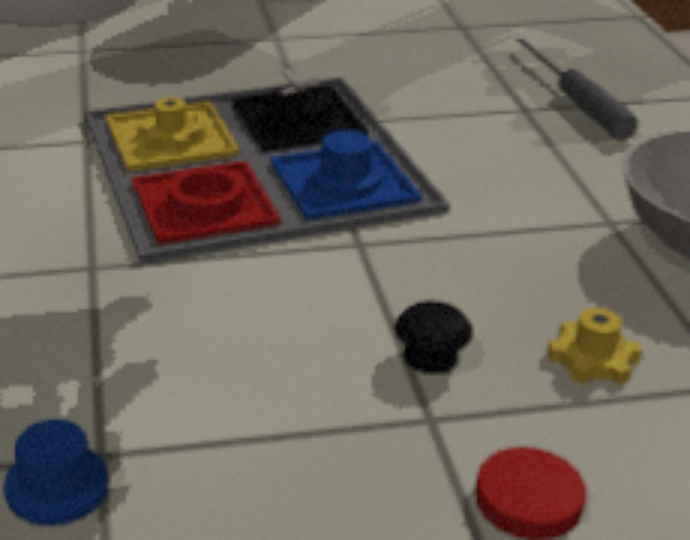

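The wrist view shows all four parts upright in their bins: gasket (222,55), coupling stub (328,37), cap top (241,158), blade cross (342,145). In the side crop they stand flat, and the knob and lid look undisturbed. I'll check the offsets against the bin frames and the look-alikes against their starts.

Run:
```python
from h import *
from plant import r
i=np.load('w1.npy',allow_pickle=True).item()
B={'gasket':([(182,20),(264,7),(272,95),(196,105)],(222,55),.020),'coupling':([(280,3),(366,-8),(370,80),(289,91)],(328,37),.035),
'cap':([(200,123),(275,112),(285,188),(211,196)],(241,158),.039),'blade':([(292,108),(373,98),(377,176),(299,185)],(342,145),.041)}
a=np.arctan2(.111,-.016)-np.pi/2;R=np.array([[np.cos(a),np.sin(a)],[-np.sin(a),np.cos(a)]])
for n,(c,p,z) in B.items():
    bc=np.mean([plane(i,*q,.009)[:2] for q in c],0);o=plane(i,*p,z)[:2];print(n,bc.round(3),o.round(3),(R@(o-bc)).round(4))
I=r.camera_info('side');im=r.capture('side');j=r.camera_info('scene');im2=r.capture('scene')
for c in('red','black'):
    print(c,[np.round(b[:2]) for b in blobs(im,c,200) if b[1]>200],[np.round(b[:2]) for b in blobs(im2,c,200) if b[0]<260])
```

```text
gasket [0.475 0.121] [0.475 0.116] [-0.0016 -0.0051]
coupling [0.46  0.231] [0.46 0.23] [ 0.0004 -0.0014]
cap [0.585 0.134] [0.585 0.136] [0.0004 0.0017]
blade [0.57  0.245] [0.571 0.248] [0.0015 0.0026]
red [array([366., 294.])] [array([190., 196.])]
black [array([334., 242.]), array([ 55., 219.]), array([ 21., 247.])] [array([234., 226.])]
```

All parts are within about 5 mm of their bin centres, and the lid and knob have not moved (same pixels as at the start). I'll hand in.

```bash
python3 -c "
from plant import r
print(r.close_job())"
```

```text
the job is handed in; nothing more can be done
None
```

The gasket, blade unit, cap and coupling each stand upright in the bin of their own colour, within about 5 mm of its centre, the jar lid and knob did not move, and the job is handed in at about 24 s (no verdict was returned).

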